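# Shut the red valve in the bench air box

## Robot

A 7-joint arm with a two-finger parallel gripper is mounted at the origin on the work surface. World frame = base frame: x ahead of the robot, y to its left, z up, the work surface at z = 0. Lengths are in m, angles in rad, forces in N, time in s.
With the tool pointing down it reaches from about 0.425 to 0.925 m from the base axis. Payload 6.8 kg.
Tool frame: the origin (TCP) lies midway between the tips of the shut fingers; the grasp point (between the pads) lies behind it (ctrl.hold_point_z is the z of the grasp point in the tool frame, in m); z points along the fingers, y is the line along which they close (so a half turn about z gives the same grasp; the last joint's range is limited). The gripper opens to 85 mm and grips with 20 to 120 N. Pads are 22 mm wide; open, the fingers measure 114 mm over their backs; the gripper's body (76 mm by 85 mm) begins 54 mm behind the grasp point. The pads swing forward as they close: fully open they stand 13 mm farther back than shut.
Start: joints at [1.032, 0.477, 0.022, 1.555, -0.011, 1.109, -0.083], TCP at [0.282, -0.613, 0.231] pointing down, gripper open.
Joint ranges: [-2.96, 2.96], [-0.34, 2.1], [-1.41, 1.46], [0.24, 2.44], [-1.37, 4.51], [0.17, 1.92], [-2.96, 2.96]. Speed limits (rad/s): [2.39, 2.39, 3.14, 3.14, 3.14, 3.14, 3.14].

## Interface

Orientations are given as a rotation vector (axis times angle).
In Python, from cell import ctrl gives the robot as it stands. The module is installed in compiled form; this text tells all that it offers.
- The arm moves only by the tool drive_tool, never from a script. Its argument "rows" is a list of rows, each a list of 5 numbers: the opening, from -1 (shut) to 1 (fully open), then the shift along the tool's x, y, z scaled (see below), then the turn about the tool's z scaled (see below). A call has exactly 5 rows; each row is the pose to reach, as a shift and turn from the pose commanded when the call began, along the tool's axes at that moment; what a row does not reach only later rows make up. The controller multiplies each number of a shift by 25 cm and each number of a turn by 90 degrees. A row lasts 1/10 s, in which the tool goes at most 50 mm and 8.59 degrees, less where a joint would pass 70% of its speed; a pose out of reach is approached as far as the arm can. A call with a number of a shift or a turn outside -1 to 1 is refused whole. A call with a gripper value outside its range is refused whole. The fingers move at their own pace and stop on an object; "force" is the grip in N (left out, the last holds). Time passes only in rows, so rows that repeat a pose let the fingers close, or fill a call up. It gives the time, the measured TCP pose, the force and the opening at its end, in the units of the state.
- ctrl.sense(): the state, without advancing time (a new reading comes with each control period).
- ctrl.grab_frame(name): name is "side" or "top" or "wrist"; returns a dict with "pixels" (480x640x3 uint8, red, green, blue), "camera_matrix" (3x3 intrinsics, pixels), "R" (3x3) and "t" (3): a world point X has camera coordinates R X + t. Camera axes: x right, y down, z forward; pixel columns grow to the right and rows downward; lengths in m; the calibration is good to about 2 mm. A picture is of the moment at which its call begins. There is no depth.
- ctrl.sign_off(): hands the job in, once; it reports no verdict.
The state is a dict: "time": time; "joints": joint angles; "qvel": joint speeds; "tau": joint torques, N m; "ee_pos": TCP position; "tool_rot": TCP orientation; "force": force on the tool from outside, world axes, zero at the start; "torque": the same for the moment, N m; "finger_gap": finger opening in m.
Only numpy, scipy, OpenCV 4.12 (cv2) and the standard library are available. Lean on these libraries where they do the work, as an engineer would, in place of code of your own. Each camera call takes 0.05 s, during which the arm holds its last target. There are 200 camera calls.

## Task

Shut off the red air valve in the box on the electronics bench: push the aluminium cover by its turned-up lip all the way aside and leave it open, then push the red valve handle round a quarter turn until it is fully shut, straight across its pipe. Use the fingers only to push, without gripping the cover or the handle, leave the blue valve handle open as it is, and do not lift or shift the loose things on the bench.

Things in the scene. Friction and masses are not known exactly. Their poses are not given: they have to be found in the camera images.
- air_box: Grey sheet-metal box fixed on the bench: 256 mm along its x, 300 mm along its y, walls 4 mm thick, 88 mm high. Origin: centre of its underside. Its -y half has a fixed lid. Rails for the cover run along y on both x walls, 98 mm above the bench. Outside the +y wall two black elbows reach y = 185 mm, 47 mm high.
- valve_bay (a point): Middle of the floor of the valve bay, the +y half of the box, which the cover hides: inside 248 mm along the box's x and 144 mm along its y, rim 88 mm above the bench. Axes as the box's. It holds two brass valves with their pipes along y.
- cover (a joint): Aluminium cover, m: 0 = closed over the valve bay; grows as it slides towards the box's -y; end stop 0.146 = fully open, lying over the fixed lid. Stays where it is left; about 2.5 N of friction; captive in its rails. Starts 0 to 12 mm open.
- cover_lip (a point): Centre of the turned-up lip along the cover's +y edge: 190 mm along the box's x, 3 mm thick, 20 mm high, this point half-way up, 103 mm above the bench (cover's top 93 mm, lip's top with its black edging 114 mm). Axes as the box's; moves with the cover. To open, push the lip's outer (+y) face towards the box's -y.
- red_handle (a joint): Red valve handle, rad: 0 = open, along its pipe, pointing to the box's +y; grows clockwise seen from above; end stop 1.571 = fully shut, pointing to the box's +x. Stays where it is left; friction 0.12 N m (2.4 N at 50 mm). Starts within 0.12 of open.
- red_axis (a point): On the red valve's vertical turning axis at the handle's mid-height, 68 mm above the bench. Fixed; axes as the box's. The valve sits at x = -60 or +40 mm, y = 35 mm in the box, the blue valve in the other place. Below the handle: gland 60 mm above the bench within 9 mm of the axis, body 48 mm, pipe along y 41 mm.
- red_grip (a point): On the red handle's centre line, 50 mm from its axis, half-way up. Turns with it: y axis outwards along the handle, x axis the way it moves when shutting. The red vinyl grip is 14 mm wide, 12 mm high (62 to 74 mm above the bench), from 18 to 65 mm off the axis. Beside and beyond it fingertips have room down to 52 mm above the bench.
- blue_handle (a joint): Angle of the blue valve handle in rad: same make and sense as the red one; it starts within 0.1 of 0 (open) and must stay open.
- blue_grip (a point): Point on the centre line of the blue handle, 50 mm from its axis, half-way up (68 mm above the bench), same sizes as the red one.
- bottle_mid (a point): Loose small round white bottle with blue cap and orange label, 52 mm diameter, 115 mm tall, standing on the bench on the box's +y side; this point is at its centre.
- reel_mid (a point): Loose solder reel, silver wire between yellow flanges, standing on its flange on the box's +y side, 60 mm diameter, 46 mm high; this point is at its centre.
- driver_grip (a point): Loose screwdriver with orange handle lying on the bench between robot and box, 170 mm long and about 30 mm thick; this point is in its handle.
- frame_mid (a point): Loose orange four-armed drone frame lying on the box's -y side, about 150 by 120 mm, 24 mm high at its dark motors; this point is at its middle.

How it is judged:
On the way, in this order (a step that is already met when the one before it is completed fails the run):
1. the cover is pushed fully aside while the red valve is still open (value of joint cover above 0.134 m and value of joint red_handle below 0.6 rad), for 0.2 s.
2. the red handle is pushed shut, with the cover open (value of joint red_handle above 1.48 rad and value of joint cover above 0.134 m), for 0.2 s.
At the end, for the whole second after the job is handed in: The cover is within 12 mm of its fully open stop, the red handle within 0.09 rad (5 degrees) of its shut stop, the blue handle still open (below 0.2 rad), and each loose thing within 20 mm of where it stood (all of step 2 and value of joint blue_handle below 0.2 rad and distance of each of bottle_mid, reel_mid, driver_grip, frame_mid from where it was at the start of the episode below 0.02 m); the robot touches nothing.
It fails at once if the blue handle is turned away from open (beyond 0.2 rad) (value of joint blue_handle above 0.2 rad).
It fails at once if a loose thing is lifted, carried or shifted by more than 20 mm (distance of any of bottle_mid, reel_mid, driver_grip, frame_mid from where it was at the start of the episode above 0.02 m).
It fails at once if the red handle is gripped between the fingers instead of pushed (contact force between the fingers and red_handle above 0.5 N and x of the grasp point in the frame of red_grip between -0.006 and 0.006 m and y of the grasp point in the frame of red_grip between -0.045 and 0.02 m and z of the grasp point in the frame of red_grip below 0.02 m).
It fails at once if the cover's lip is gripped between the fingers instead of pushed (contact force between the fingers and cover above 0.5 N and y of the grasp point in the frame of cover_lip between -0.004 and 0.004 m and x of the grasp point in the frame of cover_lip between -0.1 and 0.1 m and z of the grasp point in the frame of cover_lip below 0.024 m).
It also fails if it takes over 46 s, if anything falls off the work surface, if the arm or the gripper's body presses on something with over 40 N, if the wrist force passes 120 N, or if a joint passes its speed limit or range.

## Working session

There is one attempt and no reset: what is moved stays moved. The work goes in short steps, Python scripts to look and compute and a tool call to move; the robot and the scene stay as the last step left them, time stands still between calls to the robot, and variables do not carry over. Pictures are saved under pics/ and viewed, on a budget of 10 in all, crops included, one or two more only if the job needs it, and the job is handed in when it is done.

Besides the shell and the picture viewer there is one more tool, called after ">>>" as name([rows], argument=value, ...), one row to a line, values as JSON. drive_tool: Moves the arm, as the interface text tells. Its arguments: {"type":"object","properties":{"rows":{"type":"array"},"force":{"type":"number"}},"required":["rows"]}

```bash
mkdir -p pics; cat > h.py <<'E'
import numpy as np, cv2, pickle
from cell import ctrl
def grab(n,f):
    d=ctrl.grab_frame(n); cv2.imwrite(f'pics/{f}.png',d['pixels'][:,:,::-1]); pickle.dump(d,open(f'pics/{f}.pkl','wb')); return d
def ray(d,u,v,z):
    K,R,t=[np.array(d[k]) for k in('camera_matrix','R','t')]
    c=-R.T@t; r=R.T@np.linalg.inv(K)@np.array([u,v,1.]); return c+r*(z-c[2])/r[2]
def proj(d,X):
    K,R,t=[np.array(d[k]) for k in('camera_matrix','R','t')]
    p=K@(R@np.array(X)+t); return p[:2]/p[2]
def load(f): return pickle.load(open(f'pics/{f}.pkl','rb'))
E
python3 - <<'E'
from h import *
for n in('top','side'):
    d=grab(n,n+'1'); print(n,-np.array(d['R']).T@d['t'])
s=ctrl.sense(); print({k:np.round(v,3) for k,v in s.items()},ctrl.hold_point_z)
E
```

```text
top [0.26794975 0.00573543 1.43724757]
side [0.08609097 0.96671687 0.72054809]
{'time': np.float64(0.1), 'joints': array([ 1.032,  0.478,  0.022,  1.556, -0.012,  1.109, -0.083]), 'qvel': array([-0.001, -0.002,  0.001, -0.002,  0.001,  0.001,  0.001]), 'tau': array([ 3.0000e-03, -5.9777e+01,  1.6130e+00, -2.8196e+01,  1.3000e-02,
        5.0000e-03, -0.0000e+00]), 'ee_pos': array([ 0.282, -0.613,  0.23 ]), 'tool_rot': array([-3.067e+00, -6.710e-01,  1.000e-03]), 'force': array([-0.131, -0.472,  0.288]), 'torque': array([-0.012, -0.035, -0.034]), 'finger_gap': np.float64(0.085)} -0.0187
```

View pics/top1.png

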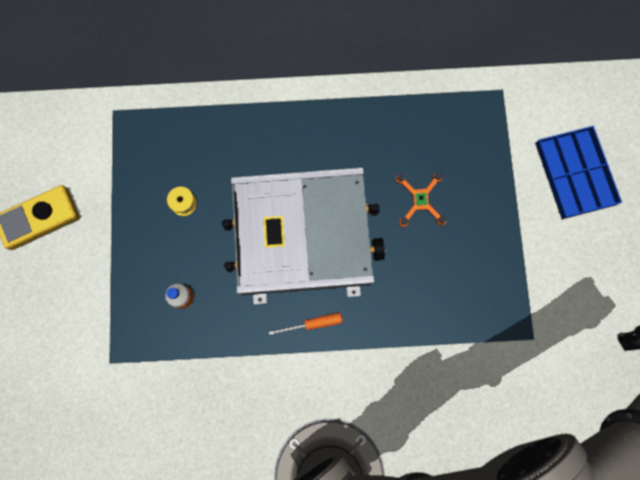

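View pics/side1.png

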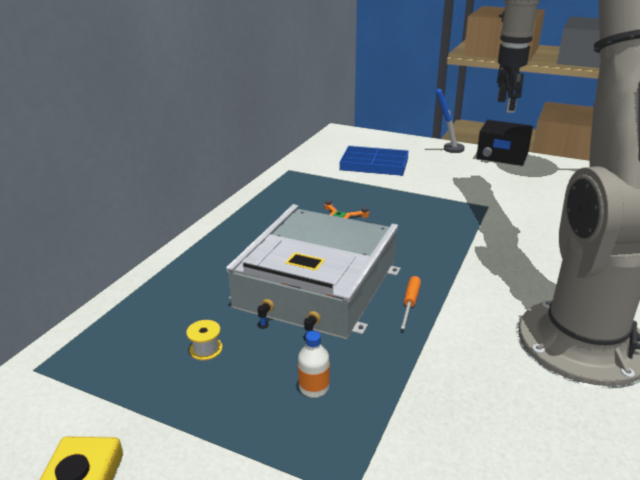

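The top view shows the box centred near (303,232), with image up = world +x and image left = +y. The lip edge is the dark strip at column ~238, the bottle is at (178,296) and the reel at (181,201). The side view agrees, and both valves are hidden.

```bash
python3 - <<'E'
from h import *
d=load('top1'); im=d['pixels']; hsv=cv2.cvtColor(im,cv2.COLOR_RGB2HSV)
m=((hsv[...,1]<60)&(hsv[...,2]>110)).astype(np.uint8)
m[:160]=0;m[300:]=0;m[:,:222]=0;m[:,385:]=0
m=cv2.morphologyEx(m,cv2.MORPH_OPEN,np.ones((9,9)))
c=max(cv2.findContours(m,0,2)[0],key=cv2.contourArea); r=cv2.minAreaRect(c)
ap=cv2.approxPolyDP(c,8,True)[:,0]
for p in ap: print('corner',p,ray(d,*p,.098).round(4))
P=np.array([ray(d,*p,.098)[:2] for p in cv2.boxPoints(r)]); print(P.round(4),'mid',P.mean(0),np.linalg.norm(np.diff(P,axis=0),axis=1))
# lip: dark strip
dk=(im.max(2)<70).astype(np.uint8); dk[:185]=0;dk[285:]=0;dk[:,:230]=0;dk[:,246:]=0
ys,xs=np.nonzero(dk); print('lip px',[(y,xs[ys==y].min(),xs[ys==y].max()) for y in range(185,285,12) if (ys==y).any()])
for n,u,v,z in(('bottle',172,293,.115),('reel',180,198,.046),('driver',322,322,.015),('frame',421,198,.012),('labelmid',274,232,.093)): print(n,ray(d,u,v,z).round(3))
cv2.imwrite('pics/crop1.png',cv2.resize(im[160:310,150:390],None,fx=3.3,fy=3.3,interpolation=cv2.INTER_CUBIC)[:,:,::-1])
E
```

```text
corner [362 168] [ 0.675  -0.1144  0.098 ]
corner [233 177] [0.67   0.1801 0.098 ]
corner [237 292] [0.4081 0.1784 0.098 ]
corner [372 282] [ 0.4137 -0.1182  0.098 ]
corner [364 187] [ 0.63   -0.1158  0.098 ]
corner [354 182] [ 0.643 -0.094  0.098]
[[ 0.671   0.1912]
 [ 0.6786 -0.1191]
 [ 0.4121 -0.1201]
 [ 0.4056  0.1783]] mid [0.54180411 0.0325628 ] [0.3103425  0.26647931 0.29838472]
lip px [(197, np.int64(235), np.int64(235)), (209, np.int64(235), np.int64(236)), (221, np.int64(230), np.int64(237)), (233, np.int64(237), np.int64(237)), (245, np.int64(237), np.int64(238)), (257, np.int64(238), np.int64(239)), (269, np.int64(230), np.int64(239))]
bottle [0.412 0.317 0.115]
reel [0.641 0.313 0.046]
driver [ 0.337 -0.004  0.015]
frame [ 0.618 -0.258  0.012]
labelmid [0.538 0.092 0.093]
```

View pics/crop1.png

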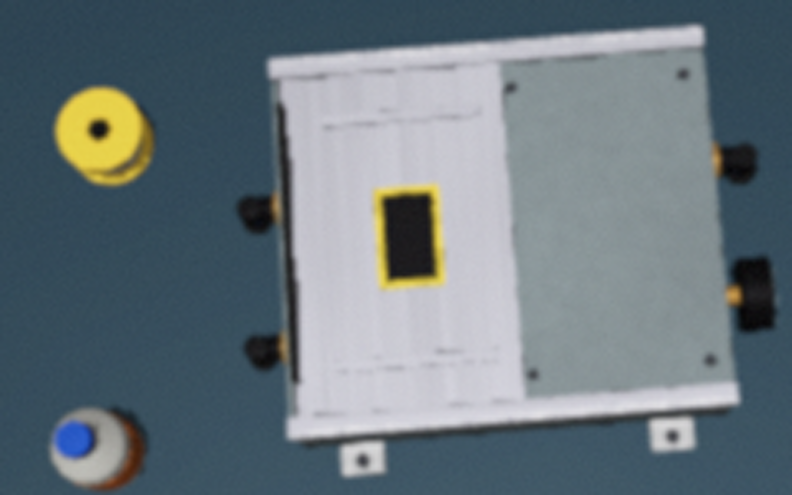

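The box is at about (0.541, 0.032) with yaw ≈1.3°. The size check holds: about 0.297 × 0.265 against 0.300 × 0.256 at the rails. The lip is near y≈0.17. First I shut the fingers, align the tool and move over.

>>> drive_tool([
  [-1,0.15,-0.1,0,0.09],
  [-1,0.3,-0.2,0,0.17],
  [-1,0.45,-0.3,0,0.26],
  [-1,0.6,-0.4,0,0.26],
  [-1,0.75,-0.49,0,0.26],
], force=30)

```text
time: 0.6
ee_pos: [0.4016, -0.4217, 0.231]
tool_rot: [-3.141, -0.035, 0.001]
force: [1.5, -0.4, 0.3]
finger_gap: 0.012
```

>>> drive_tool([
  [-1,0.1,-0.2,0,0],
  [-1,0.2,-0.4,0,0],
  [-1,0.3,-0.6,0,0],
  [-1,0.36,-0.8,0,0],
  [-1,0.4,-1,0,0],
])

```text
time: 1.1
ee_pos: [0.4917, -0.1896, 0.2311]
tool_rot: [-3.141, -0.036, -0.0]
force: [1.0, 0.2, 0.1]
finger_gap: 0.0001
```

>>> drive_tool([
  [-1,0.04,-0.2,0,0],
  [-1,0.08,-0.4,0,0],
  [-1,0.12,-0.6,0,0],
  [-1,0.14,-0.8,0,0],
  [-1,0.16,-1,0,0],
])

```text
time: 1.6
ee_pos: [0.525, 0.0576, 0.2312]
tool_rot: [3.141, 0.035, -0.0]
force: [1.8, -0.6, -0.8]
finger_gap: -0.0001
```

```bash
python3 - <<'E'
from h import *
from scipy.spatial.transform import Rotation as Ro
s=ctrl.sense(); print(s['time'],s['ee_pos'],Ro.from_rotvec(s['tool_rot']).as_matrix().round(3),s['finger_gap'])
d=load('top1')
for u,v in((235,203),(237,233),(239,266)): print(ray(d,u,v,.114))
E
```

```text
1.6 [0.52497527 0.05761518 0.23115499] [[ 1.     0.022 -0.   ]
 [ 0.022 -1.    -0.   ]
 [-0.     0.    -1.   ]] -6.4707984252855e-05
[0.60478423 0.17519788 0.114     ]
[0.53642518 0.1726591  0.114     ]
[0.46283564 0.17036098 0.114     ]
```

>>> drive_tool([
  [-1,0.02,-0.2,0,0],
  [-1,0.04,-0.4,0,0],
  [-1,0.06,-0.55,0,0],
  [-1,0.06,-0.64,0,0],
  [-1,0.06,-0.64,0,0],
])

```text
time: 2.1
ee_pos: [0.5354, 0.2207, 0.2309]
tool_rot: [-3.139, -0.045, 0.002]
force: [-0.4, -0.2, 0.1]
finger_gap: -0.0001
```

>>> drive_tool([
  [-1,0,0,0.15,0],
  [-1,0,0,0.3,0],
  [-1,0,0,0.45,0],
  [-1,0,0,0.53,0],
  [-1,0,0,0.53,0],
])

```text
time: 2.6
ee_pos: [0.5345, 0.2135, 0.0955]
tool_rot: [3.138, 0.033, -0.01]
force: [-0.2, -0.3, -0.2]
finger_gap: 0.0001
```

```bash
python3 - <<'E'
from h import *
s=ctrl.sense(); print(s['ee_pos'],s['force'])
grab('side','side2')
d=load('side2')['pixels']; cv2.imwrite('pics/side2c.png',cv2.resize(d[160:400,180:500],None,fx=2.4,fy=2.4)[:,:,::-1])
E
```

```text
[0.53447449 0.21347785 0.09552325] [-0.19114423 -0.33397183 -0.20440499]
```

View pics/side2c.png

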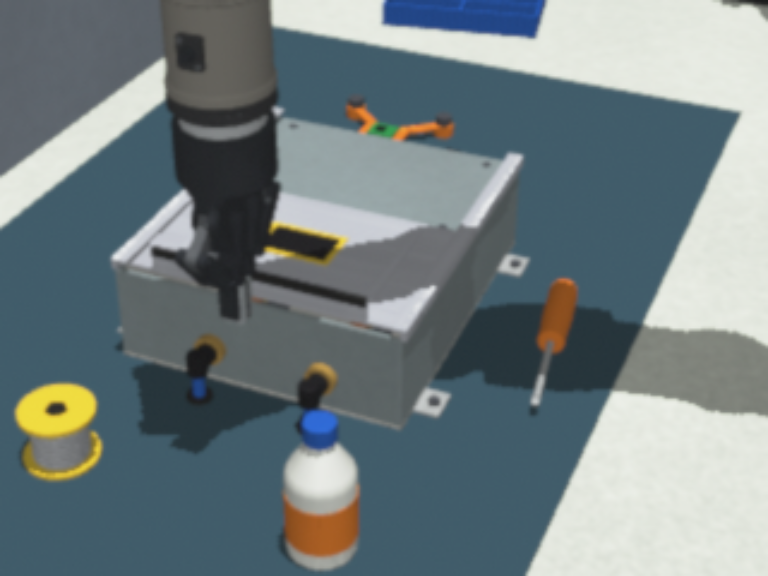

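The shut fingers stand clear in front of the lip (tip at crop (235,310)), so I push.

>>> drive_tool([
  [-1,0,0.08,0,0],
  [-1,0,0.16,0,0],
  [-1,0,0.24,0,0],
  [-1,0,0.32,0,0],
  [-1,0,0.4,0,0],
])

```text
time: 3.15
ee_pos: [0.5399, 0.117, 0.1007]
tool_rot: [-3.139, -0.036, -0.005]
force: [1.8, 4.8, -3.3]
finger_gap: -0.0001
```

>>> drive_tool([
  [-1,0,0.06,0,0],
  [-1,0,0.12,0,0],
  [-1,0,0.16,0,0],
  [-1,0,0.2,0,0],
  [-1,0,0.22,0,0],
])

```text
time: 3.65
ee_pos: [0.5408, 0.06, 0.0992]
tool_rot: [3.141, 0.034, 0.002]
force: [1.1, 3.2, 2.1]
finger_gap: -0.0001
```

>>> drive_tool([
  [-1,0,0.02,0,0],
  [-1,0,0.03,0,0],
  [-1,0,0.04,0,0],
  [-1,0,0.05,0,0],
  [-1,0,0.05,0,0],
])

```text
time: 4.15
ee_pos: [0.5405, 0.0517, 0.0989]
tool_rot: [-3.138, -0.039, -0.001]
force: [1.6, 9.3, 0.7]
finger_gap: -0.0002
```

>>> drive_tool([
  [-1,0,0.01,0,0],
  [-1,0,0.02,0,0],
  [-1,0,0.03,0,0],
  [-1,0,0.04,0,0],
  [-1,0,0.04,0,0],
])

```text
time: 4.65
ee_pos: [0.5405, 0.0511, 0.099]
tool_rot: [-3.128, -0.05, -0.003]
force: [-0.9, 29.6, -1.8]
finger_gap: 0.0002
```

The end stop is reached: the force climbs to 30 N with no further travel. I back off and lift, then look at the valves.

>>> drive_tool([
  [-1,0,-0.06,0,0],
  [-1,0,-0.12,0,0],
  [-1,0,-0.12,-0.2,0],
  [-1,0,-0.12,-0.4,0],
  [-1,0,-0.12,-0.6,0],
])

```text
time: 5.15
ee_pos: [0.539, 0.0676, 0.2498]
tool_rot: [3.14, 0.034, -0.004]
force: [1.2, -0.4, 0.6]
finger_gap: 0.0002
```

>>> drive_tool([
  [-1,-0.1,-0.2,0,0],
  [-1,-0.2,-0.4,0,0],
  [-1,-0.25,-0.6,0,0],
  [-1,-0.25,-0.7,0,0],
  [-1,-0.25,-0.7,0,0],
])

```text
time: 5.65
ee_pos: [0.4713, 0.2475, 0.2488]
tool_rot: [-3.14, -0.047, 0.001]
force: [-0.1, -0.2, -0.0]
finger_gap: 0.0003
```

```bash
python3 - <<'E'
from h import *
d=grab('top','top2'); im=d['pixels']
a=cv2.resize(im[160:310,150:390],None,fx=2.5,fy=2.5,interpolation=cv2.INTER_CUBIC)
w=grab('wrist','wrist2')['pixels']; w=cv2.resize(w,None,fx=.31,fy=.31,interpolation=3)
o=np.zeros((a.shape[0]+w.shape[0],a.shape[1],3),np.uint8);o[:a.shape[0]]=a;o[a.shape[0]:,:w.shape[1]]=w
cv2.imwrite('pics/t2.png',o[:,:,::-1]); print(o.shape,ctrl.sense()['ee_pos'])
E
```

```text
(524, 600, 3) [0.47318367 0.24182591 0.24823148]
```

View pics/t2.png

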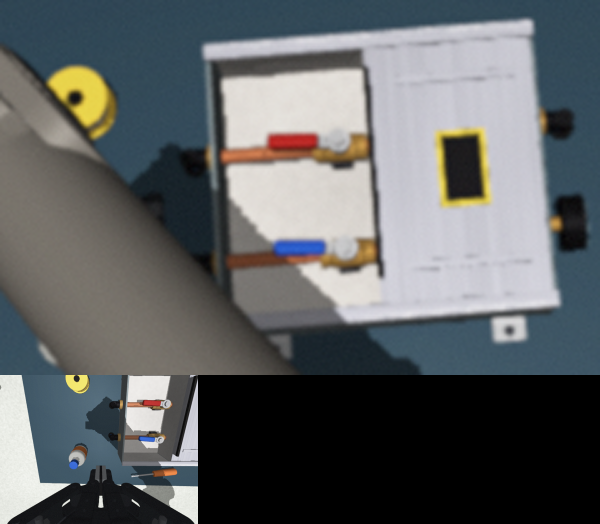

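The cover lies fully over the fixed lid. The red handle is at crop (293,142) and the blue at (300,248), both along their pipes. Red is the far valve, at x = +40.

```bash
python3 - <<'E'
from h import *
for f in('top2','wrist2'):
    d=load(f); h=cv2.cvtColor(d['pixels'],cv2.COLOR_RGB2HSV)
    for n,lo,hi in(('red',(0,150,80),(6,255,255)),('blue',(105,130,90),(125,255,255))):
        m=cv2.inRange(h,lo,hi)
        if n=='red': m|=cv2.inRange(h,(172,150,80),(180,255,255))
        if f=='top2': m[:,:250]=0; m[:,330:]=0; m[:190]=0; m[275:]=0
        for c in cv2.findContours(m,0,2)[0]:
            if cv2.contourArea(c)>40:
                r=cv2.minAreaRect(c); P=np.array([ray(d,*p,.074)[:2] for p in cv2.boxPoints(r)])
                print(f,n,ray(d,*r[0],.072).round(4),P.round(3).tolist())
d=load('top2')  # rail corners, hub
for n,u,v,z in(('hub',336,140,.074),('railTL',205,45,.098),('railTR',532,20,.098),('bhub',344,248,.074)): print(n,ray(d,150+u/2.5,160+v/2.5,z).round(4))
E
```

```text
top2 red [0.5797 0.1095 0.072 ] [[0.586, 0.131], [0.584, 0.087], [0.572, 0.088], [0.575, 0.131]]
top2 blue [0.4811 0.1064 0.072 ] [[0.487, 0.127], [0.484, 0.085], [0.475, 0.085], [0.477, 0.128]]
wrist2 red [0.5812 0.1098 0.072 ] [[0.574, 0.133], [0.588, 0.135], [0.588, 0.089], [0.574, 0.086]]
wrist2 blue [0.3919 0.3286 0.072 ] [[0.393, 0.346], [0.413, 0.328], [0.393, 0.31], [0.372, 0.328]]
wrist2 blue [0.4833 0.1076 0.072 ] [[0.478, 0.131], [0.492, 0.132], [0.489, 0.086], [0.476, 0.085]]
hub [0.5781 0.0684 0.074 ]
railTL [0.6678 0.1825 0.098 ]
railTR [ 0.6749 -0.1162  0.098 ]
bhub [0.4781 0.0656 0.074 ]
```

Red grip centre is (0.580, 0.110) in both the top and wrist views. Its axis is at about (0.580, 0.068), which matches the box pose plus (40, 35) mm. Next I go to (0.555, 0.113), on the handle's -x side.

>>> drive_tool([
  [-1,0.1,0.15,0,0],
  [-1,0.2,0.3,0,0],
  [-1,0.3,0.45,0,0],
  [-1,0.32,0.52,0,0],
  [-1,0.32,0.52,0,0],
])

```text
time: 6.25
ee_pos: [0.5576, 0.107, 0.248]
tool_rot: [3.138, 0.019, -0.002]
force: [-0.5, 0.3, -1.4]
finger_gap: -0.0001
```

>>> drive_tool([
  [-1,0,0,0.1,0],
  [-1,0,0,0.2,0],
  [-1,0,0,0.3,0],
  [-1,0,0,0.4,0],
  [-1,0,0,0.4,0],
])

```text
time: 6.75
ee_pos: [0.5535, 0.1128, 0.1455]
tool_rot: [3.139, 0.035, -0.011]
force: [-0.3, 0.1, -0.1]
finger_gap: -0.0004
```

>>> drive_tool([
  [-1,0,0,0.08,0],
  [-1,0,0,0.16,0],
  [-1,0,0,0.24,0],
  [-1,0,0,0.32,0],
  [-1,0,0,0.34,0],
])

```text
time: 7.25
ee_pos: [0.5556, 0.1135, 0.0631]
tool_rot: [3.14, 0.035, -0.003]
force: [-0.5, -0.2, -0.0]
finger_gap: 0.0
```

>>> drive_tool([
  [-1,0,0,0,0],
  [-1,0.02,-0.01,0,0],
  [-1,0.04,-0.02,0,0],
  [-1,0.06,-0.02,0,0],
  [-1,0.08,-0.02,0,0],
])

```text
time: 7.75
ee_pos: [0.5766, 0.1196, 0.0643]
tool_rot: [3.141, 0.035, -0.0]
force: [-3.0, -1.2, 2.1]
finger_gap: 0.0001
```

>>> drive_tool([
  [-1,0.03,0,0,0],
  [-1,0.06,0,0,0],
  [-1,0.09,0.01,0,0],
  [-1,0.12,0.03,0,0],
  [-1,0.14,0.05,0,0],
])

```text
time: 8.25
ee_pos: [0.6125, 0.1077, 0.0638]
tool_rot: [-3.141, -0.035, -0.001]
force: [-4.3, 1.4, 1.5]
finger_gap: 0.0
```

>>> drive_tool([
  [-1,0.02,0.02,0,0],
  [-1,0.03,0.04,0,0],
  [-1,0.04,0.06,0,0],
  [-1,0.05,0.08,0,0],
  [-1,0.05,0.09,0,0],
])

```text
time: 8.75
ee_pos: [0.6246, 0.0882, 0.0641]
tool_rot: [-3.137, -0.037, -0.0]
force: [-3.6, 11.4, 0.2]
finger_gap: -0.0003
```

>>> drive_tool([
  [-1,0,0.01,0,0],
  [-1,0,0.02,0,0],
  [-1,0,0.03,0,0],
  [-1,0,0.03,0,0],
  [-1,0,0.03,0,0],
])

```text
time: 9.25
ee_pos: [0.6245, 0.0877, 0.0643]
tool_rot: [-3.13, -0.045, -0.003]
force: [-2.8, 19.9, -2.6]
finger_gap: 0.0001
```

The handle is at its stop: force is up to 20 N with no further travel. I back off in +y, lift out, clear the view and check.

>>> drive_tool([
  [-1,0,-0.06,0,0],
  [-1,0,-0.1,0,0],
  [-1,0,-0.1,-0.2,0],
  [-1,0,-0.1,-0.4,0],
  [-1,0,-0.1,-0.6,0],
])

```text
time: 9.75
ee_pos: [0.6247, 0.1014, 0.2156]
tool_rot: [3.14, 0.033, 0.001]
force: [0.8, 0.7, -0.2]
finger_gap: -0.0
```

>>> drive_tool([
  [-1,-0.15,-0.1,0,0],
  [-1,-0.3,-0.2,0,0],
  [-1,-0.45,-0.35,0,0],
  [-1,-0.55,-0.5,0,0],
  [-1,-0.55,-0.5,0,0],
])

```text
time: 10.25
ee_pos: [0.4805, 0.2304, 0.2148]
tool_rot: [-3.139, -0.049, -0.001]
force: [0.7, -0.6, 0.9]
finger_gap: -0.0001
```

```bash
python3 - <<'E'
from h import *
for c in('top','wrist'):
    f=c+'3'; d=grab(c,f); h=cv2.cvtColor(d['pixels'],cv2.COLOR_RGB2HSV)
    for n,lo,hi in(('red',(0,150,80),(6,255,255)),('blue',(105,130,90),(125,255,255))):
        m=cv2.inRange(h,lo,hi)
        if n=='red': m|=cv2.inRange(h,(172,150,80),(180,255,255))
        if c=='top': m[:,:250]=0; m[:,330:]=0; m[:190]=0; m[275:]=0
        for k in cv2.findContours(m,0,2)[0]:
            if cv2.contourArea(k)>40:
                r=cv2.minAreaRect(k); P=np.array([ray(d,*p,.074)[:2] for p in cv2.boxPoints(r)])
                e=max((P[1]-P[0],P[2]-P[1]),key=np.linalg.norm)
                print(f,n,ray(d,*r[0],.072).round(4),'dir deg',np.degrees(np.arctan2(e[1],e[0]))%180,np.linalg.norm(e))
a=cv2.resize(load('top3')['pixels'][150:340,110:460],None,fx=1.7,fy=1.7); b=cv2.resize(load('wrist3')['pixels'],None,fx=.55,fy=.55)
o=np.zeros((a.shape[0]+b.shape[0],a.shape[1],3),np.uint8);o[:a.shape[0]]=a;o[a.shape[0]:,:b.shape[1]]=b
cv2.imwrite('pics/t3.png',o[:,:,::-1]); s=ctrl.sense(); print(s['ee_pos'],s['force'],s['time'])
E
```

```text
top3 red [0.6201 0.0679 0.072 ] dir deg 1.41961635504029 0.04072359450785305
top3 blue [0.4811 0.1064 0.072 ] dir deg 86.83999494114047 0.04283402795536773
wrist3 red [0.6224 0.0695 0.072 ] dir deg 0.777063486563587 0.04674905271482449
wrist3 blue [0.3872 0.333  0.072 ] dir deg 176.34720162558457 0.028031691421197574
wrist3 blue [0.4836 0.1072 0.072 ] dir deg 87.2320445466492 0.04551963050544366
[0.48438943 0.22495154 0.21434231] [ 1.05334824 -1.63042829 -0.95082467] 10.35
```

View pics/t3.png

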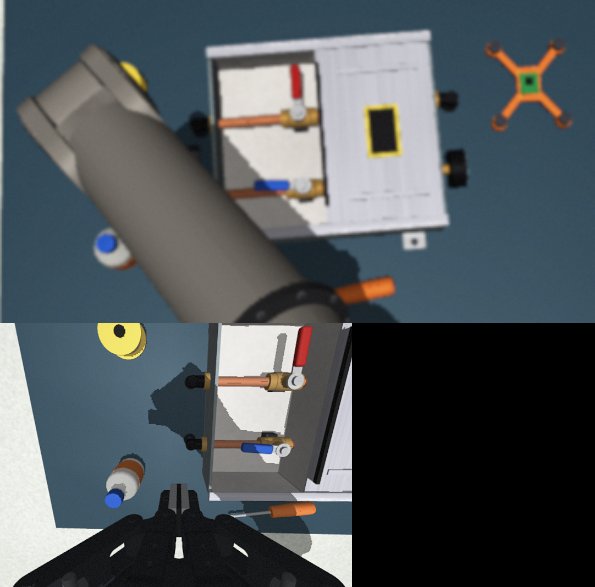

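The red handle points along the box's +x (measured 0.8–1.4°, box yaw about 1.5°). The blue is unchanged, the cover is open and the loose things look unmoved. The arm is clear and at rest, so I hand in.

```bash
python3 -c "
from cell import ctrl
print(ctrl.sense()['qvel'].round(3)); print(ctrl.sign_off())"
```

```text
[ 0.032  0.013  0.041 -0.01   0.004  0.002  0.004]
the job is handed in; nothing more can be done
None
```

The red valve is shut and the cover is fully open. I handed the job in at about 10.4 s of robot time; the hand-in reports no verdict.

- **Cover:** I pushed the lip with shut fingers until it hit its end stop, where force rose to 30 N with no more travel. The last pictures show it lying over the fixed lid.
- **Red handle:** I pushed it round from its -x side until it stopped, at 20 N with no more travel. In the last top and wrist pictures it lies at 1.4° and 0.8° in the world frame, against a box yaw of about 1.5°. That puts it within about 1° of fully shut.
- **Blue handle:** its measured position matches the earlier picture to within 1 mm, so it is still open.
- **Loose things:** the bottle, reel, screwdriver and drone frame look unmoved in the last pictures. I checked these only by eye, and the arm partly hid the reel and screwdriver in the top view.
- **Arm:** it was clear of everything at hand-in, still settling very slightly (joint speeds up to 0.04 rad/s).

No check failed. The top and wrist views differed by about 2 mm, in line with the stated calibration accuracy.

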